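# Calibrate the cupping-lab scale through its sunken key

### The job

The brass reference weight is already standing on the bench scale's pan: calibrate the scale. Reach the fingertips into the round well on the key panel, press the sunken calibration key at its bottom all the way down, keep it down for three seconds and let it come back up; then press the long bar-shaped enter key all the way down to store the value, and let go. Do not touch the weight or the pan, leave the small round power key alone, and do not shove the scale or move the jug, glasses and spoon around it.

Things in the scene. Friction and masses are not known exactly. Their poses are not given: they have to be found in the camera images.
- scale: Black bench scale loose on the table, 290 (its x) by 210 mm (y), about 1.8 kg. Origin: centre of its underside. Front = its -x end: key panel, x -145 to -45 mm, 40 mm above the table, display at its rear. Row of keys at x = -108 mm, same grey plastic, moving straight down: sunken calibration key y = +18, bar-shaped enter key y = -60, small round power key y = +78 mm.
- pan: Flat stainless load plate fixed on the rear part of the scale, 176 mm (x) by 192 mm (y), 5 mm thick; its origin is the centre of its underside, at x = +52, y = 0, z = 47 mm on the scale, so its top is 52 mm above the table. Not to be touched.
- well_mouth (a point): Centre of the open top of the round well, on the axis of the calibration key, 43 mm above the table. A raised collar 58 mm across and 3 mm high above the panel surrounds it. The well is 46 mm in diameter with upright walls; the face of the key lies 15 mm below this point. It takes closed fingers, not open ones. The point's axes are those of the scale.
- cal_key_top (a point): Centre of the flat top face of the calibration key, a disc 40 mm in diameter at the bottom of the well, 28 mm above the table when up. Moves with the key.
- cal_key (a joint): Travel of the calibration key in m: 0 when up, 0.005 when fully down. Springy: it starts to move at about 2 N and is fully down at 5 N; springs back when let go.
- enter_key_top (a point): Centre of the flat top face of the enter key, a bar 22 mm (scale x) by 48 mm (scale y) standing 5 mm proud of the panel, 45 mm above the table when up. Moves with the key.
- enter_key (a joint): Travel of the enter key in m: 0 when up, 0.004 when fully down. Starts to move at about 1.6 N, fully down at 4 N; springs back.
- power_key_top (a point): Centre of the top of the power key, a disc 22 mm in diameter standing 5 mm proud of the panel, 45 mm above the table. Not to be pressed.
- power_key (a joint): Travel of the power key in m: 0 when up, 0.004 when fully down; 4 N fully down.
- weight: Brass 500 g reference weight standing loose on the pan: cylinder 39 mm in diameter and 46 mm high, with a knob of 23 mm diameter on a neck above it, 64 mm high in all. Origin: centre of its underside, z up. It can stand anywhere within about 35 mm of the middle of the pan. Not to be touched.
- jug: Empty straight stainless steel jug, 86 mm in diameter and 95 mm high, with a wire handle on its +y side reaching 76 mm from its axis; stands loose on the table beside the scale. Origin: centre of its underside.
- glass_a: Empty tapered cupping glass, 82 mm across the rim, 52 mm across the foot, 58 mm high, loose on the table beside the scale. Origin: centre of its underside.
- glass_b: A second glass just like glass_a, standing loose on the table beside the scale. Origin: centre of its underside.
- spoon: Steel cupping spoon 170 mm long lying loose on the table beside the scale, along its own x. Origin: underside of the spoon near mid-length.

How it is judged (in metres and radians):
On the way, in this order (a step that is already met when the one before it is completed fails the run):
1. the calibration key is pressed right down and kept down for three seconds (value of joint cal_key above 0.004 m), for 2.7 s.
2. the calibration key is let up again (value of joint cal_key below 0.001 m), for 0.05 s.
3. the enter key is pressed right down (value of joint enter_key above 0.003 m), for 0.05 s.
At the end, for the whole second after the job is handed in: All three keys are up (within 1 mm of their rest), the scale stands flat on the table within 15 mm of where it started, and the weight stands upright and at rest on the pan (value of joint each of cal_key, enter_key, power_key below 0.001 m and distance of scale from where it was at the start of the episode below 0.015 m and angle between scale's own z axis and vertical below 0.03 rad and linear speed of each of scale, weight below 0.01 m/s and z of weight in the frame of pan between 0.002 and 0.008 m and angle between weight's own z axis and vertical below 0.05 rad); the robot touches nothing.
It fails at once if the power key is pressed (more than 1.5 mm) (value of joint power_key above 0.0015 m).
It fails at once if the weight or the pan is touched by the robot (over 0.5 N) (contact force between any of the arm, the fingers and weight above 0.5 N or contact force between any of the arm, the fingers and pan above 0.5 N).
It fails at once if the weight is lifted, tipped or shifted by more than 15 mm (z of weight in the frame of pan above 0.01 m or angle between weight's own z axis and vertical above 0.15 rad or distance of weight from where it was at the start of the episode above 0.015 m).
It fails at once if the scale is shoved by more than 15 mm, or lifted or tipped (distance of scale from where it was at the start of the episode above 0.015 m or angle between scale's own z axis and vertical above 0.06 rad).
It fails at once if a glass, the jug or the spoon is moved by more than 20 mm (distance of any of glass_a, glass_b, jug, spoon from where it was at the start of the episode above 0.02 m).
It also fails if it takes over 45 s, if anything falls off the work surface, if the arm or the gripper's body presses on something with over 40 N, if the wrist force passes 120 N, or if a joint passes its speed limit or range.

### The arm

A 6-joint arm with a two-finger parallel gripper is mounted at the origin on the work surface. World frame = base frame: x ahead of the robot, y to its left, z up, the work surface at z = 0. Lengths are in mm, angles in rad, forces in N, time in s.
With the tool pointing down it reaches from about 325 to 925 mm from the base axis. Payload 3.1 kg.
Tool frame: the origin (TCP) lies between the finger pads; the fingertips stand arm.nose_length ahead of it and the grasp point (between the pads) lies 3 mm ahead of it (arm.nose_length is the distance from the TCP to the fingertips, in mm); z points along the fingers, y is the direction in which the jaws open and shut (so a half turn about z gives the same grasp; the last joint's range is limited). The gripper opens to 85 mm and grips with 20 to 120 N. Pads are 22 mm wide; open, the fingers measure 114 mm over their backs; the gripper's body (76 mm by 85 mm) begins 54 mm behind the grasp point. The pads swing forward as they close: fully open they stand 13 mm farther back than shut.
Start: joints at [-1.359, 0.217, 1.613, -0, 1.311, -0.112], TCP at [198.878, -592.526, 253.3] pointing down, gripper open.
Joint ranges: [-2.75, 2.75], [-0.78, 2.1], [0.31, 2.55], [-1.13, 4.27], [0.13, 2.63], [-2.58, 2.58]. Speed limits (rad/s): [2.79, 2.79, 3.14, 3.14, 3.14, 3.14].

### API

Orientations are given as a 3x3 rotation matrix whose columns are the frame's x, y, z axes.
In Python, from station import arm gives the robot as it stands.
- The arm moves only by the shell command python3 -m crank 'ROWS' [FORCE]. ROWS is JSON, a list of rows, each a list of 3 entries, a list of its own where there are three numbers: the shift along the world's x, y, z in m, then the turn about the world's z in degrees, then the opening, from -1 (shut) to 1 (fully open), so that 0 is half open. In form: [[[dx, dy, dz], twist, fingers], ...]. A call has 1 to 8 rows; each row shifts and turns the commanded pose from where the row before left it; what a row does not reach is not made up. A row lasts 1/10 s, in which the tool goes at most 50 mm and 8.59 degrees, less where a joint would pass 70% of its speed; a pose out of reach is approached as far as the arm can. A call with a gripper value outside its range is refused whole. The fingers move at their own pace and stop on an object; FORCE is the grip in N (left out, the last holds). Time passes only in rows, so rows that do not move let the fingers close. It gives the time, the measured TCP pose, the force and the opening at its end, in the units of the state.
- arm.observe(): the state, without advancing time (a new reading comes with each control period).
- arm.capture(name): name is "scene" or "top" or "wrist"; returns (picture, depth): 400x640x3 uint8, red, green, blue; 400x640 float32, mm along the optical axis (not along the pixel's ray), 0 where there is no reading.
- arm.calibration(name): a dict with "fx", "fy", "cx", "cy" (pixels), "extrinsics" (4x4, takes a point from camera to world coordinates); the wrist camera has in their place "T_tool_cam" (4x4, takes a point from camera to tool coordinates, whose origin is the TCP and whose axes are the flange's). Camera axes: x right, y up, looking along -z (the intrinsics and any distortion apply to the point x, -y, -z); pixel columns grow to the right and rows downward; lengths in mm; the calibration is good to about 2 mm. A picture is of the moment at which its call begins: read the wrist's pose just before it. calibration takes no time and is no camera call.
- arm.sign_off(): hands the job in, once; it reports no verdict.
Trained networks look in the newest picture that a camera, given by its name, has taken for a name from the list of things; names that differ only in an ending like _2 or _b are one class to them, and where a whole thing is asked for, a point or a joint stands for the part that bears it (a point fixed in the world has none). Each returns a list of dicts, best first, with "score" (0 to 1); they miss things now and then, are a little off and sometimes report something else, mostly with a low value. They report only what shows in the picture. A call takes as long as a camera call.
- arm.boxes_of(camera, query): "xy" ([column, row] as shares, 0 to 1, of the picture: columns of its width, rows of its height, amid what is visible of it).
The state is a dict: "clock": time; "joint_positions": joint angles; "qd": joint speeds; "joint_torque": joint torques, N m; "ee_pos": TCP position; "ee_rot": TCP orientation; "force": force on the tool from outside, world axes, zero at the start; "wrist_torque": the same for the moment, N m; "grip_width": opening from 0.0 (shut) to 1.0 (fully open).
Only numpy, scipy, OpenCV 4.12 (cv2) and the standard library are available. Lean on these libraries where they do the work, as an engineer would, in place of code of your own. Each camera call takes 0.05 s, during which the arm holds its last target. There are 200 camera calls.

## Working session

There is one attempt and no reset: what is moved stays moved. The work goes in short steps, Python scripts to look and compute and a shell command to move; the robot and the scene stay as the last step left them, time stands still between calls to the robot, and variables do not carry over. Pictures are saved under pics/ and viewed, about 8 in all and at most 12, crops included, and the job is handed in when it is done.

```bash
mkdir -p pics; cat > h.py <<'E'
import numpy as np,cv2
from station import arm
def world(cam,u,v,d,st=None):
    c=arm.calibration(cam)
    p=np.array([(u-c['cx'])/c['fx']*d,-(v-c['cy'])/c['fy']*d,-d,1.])
    if cam=='wrist':
        T=np.eye(4);T[:3,:3]=st['ee_rot'];T[:3,3]=st['ee_pos']
        return (T@np.array(c['T_tool_cam'])@p)[:3]
    return (np.array(c['extrinsics'])@p)[:3]
E
python3 - <<'E'
from h import *
print({k:v for k,v in arm.observe().items()}, arm.nose_length)
print({k:arm.calibration(k) for k in('top','wrist')})
for cam in('scene','top'):
    st=arm.observe();p,d=arm.capture(cam)
    cv2.imwrite(f'pics/{cam}1.png',p[:,:,::-1])
    for q in('scale','well_mouth','cal_key_top','enter_key_top','power_key_top','weight','pan','jug','glass_a','spoon'):
        for r in arm.boxes_of(cam,q)[:2]:
            u,v=r['xy'][0]*640,r['xy'][1]*400
            z=d[int(v),int(u)]
            print(cam,q,round(r['score'],2),int(u),int(v),world(cam,u,v,z).round(0))
E
```

```text
{'clock': 0.0, 'joint_positions': array([-1.35915963e+00,  2.17732145e-01,  1.61493845e+00,  1.32987598e-06,
        1.31127688e+00, -1.12199084e-01]), 'qd': array([ 0.00084636, -0.00131534, -0.00111639, -0.00035405, -0.00171176,
        0.00122351]), 'joint_torque': array([ 6.45354594e-04, -3.96836865e+01, -3.03854656e+01, -4.57252054e-05,
        9.59002093e-03,  3.99162602e-06]), 'ee_pos': array([ 198.73984332, -591.75980274,  251.97959618]), 'ee_rot': array([[ 9.48022002e-01,  3.18204399e-01, -4.93397400e-04],
       [ 3.18204672e-01, -9.48019243e-01,  2.30254893e-03],
       [ 2.64930968e-04, -2.33986840e-03, -9.99997227e-01]]), 'force': array([ 0.73543726,  0.27310261, -0.03322709]), 'wrist_torque': array([-0.0056909 , -0.02112848, -0.04292292]), 'grip_width': 0.9997420369553034} 22.0
{'top': {'fx': 366.358831363294, 'fy': 366.358831363294, 'cx': 321.09643086078887, 'cy': 205.66404965372942, 'extrinsics': array([[-2.20322870e-02,  9.96570120e-01, -7.97657519e-02,
         5.33208785e+02],
       [-9.99752871e-01, -2.21983700e-02, -1.19587823e-03,
         6.21090842e+01],
     
[... 986 characters left out ...]
212 [619.  33.  95.]
scene weight 0.5 370 227 [501. 170.  44.]
scene pan 0.87 305 221 [604.  44.  47.]
scene jug 0.78 275 164 [ 511. -172.    5.]
scene glass_a 0.67 370 276 [588. 247.   7.]
scene glass_a 0.57 327 282 [670. 184.   5.]
scene spoon 0.78 324 165 [419. -64.  10.]
top scale 0.6 321 226 [552.  62.  54.]
top well_mouth 0.61 324 224 [557.  56.  53.]
top well_mouth 0.51 380 284 [417. -68.  -0.]
top cal_key_top 0.57 294 265 [467. 124.  28.]
top enter_key_top 0.66 332 279 [438.  42.  46.]
top weight 0.6 339 193 [615.  25. 116.]
top pan 0.57 332 203 [601.  38.  51.]
top glass_a 0.85 228 202 [613. 276.   7.]
top glass_a 0.75 261 169 [687. 200.   7.]
top spoon 0.79 376 281 [424. -59.  -3.]
```

```bash
python3 - <<'E'
import cv2
a=cv2.imread('pics/top1.png')[130:330,190:430];b=cv2.imread('pics/scene1.png')[120:320,210:450]
import numpy as np
cv2.imwrite('pics/c1.png',np.vstack([cv2.resize(a,None,fx=2.5,fy=2.5)[:300*2],])); cv2.imwrite('pics/s1.png',cv2.resize(b,None,fx=2.5,fy=2.5))
E
```

```text
(no output)
```

View pics/c1.png

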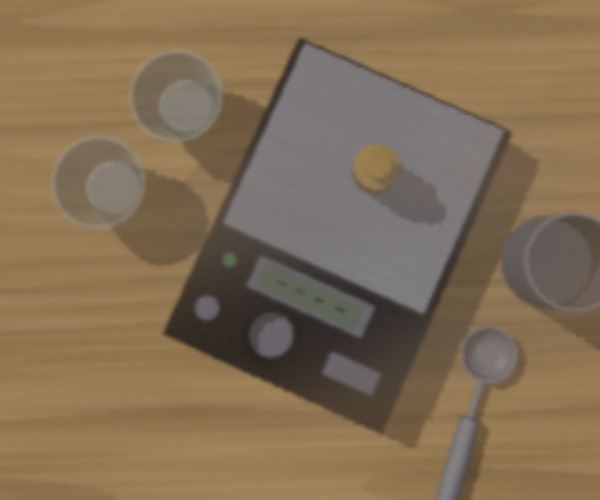

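View pics/s1.png

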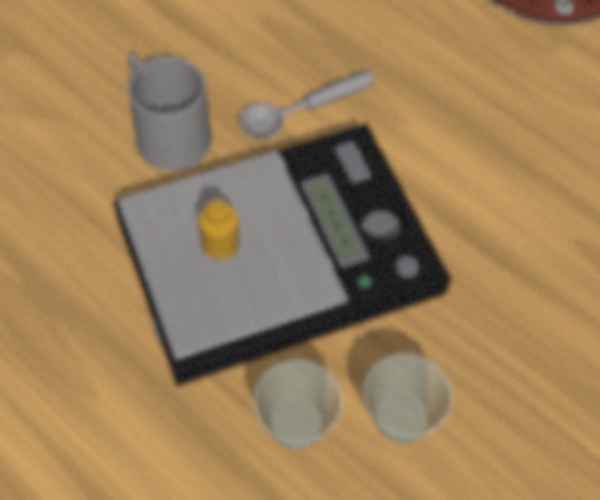

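The top view shows the scale turned about 25°, with the well at crop (271,335), the bar at (351,373), the power key at (207,308), the glasses on the left, and the spoon and jug on the right. The scene view agrees. I'll close the fingers and travel high to a point above the well.

```bash
python3 - <<'E'
from h import *
p,d=arm.capture('top')
for n,u,v in(('well',298.4,264),('enter',330.4,279.2),('power',272.8,253.2)):
    print(n,world('top',u,v,np.median(d[int(v)-1:int(v)+2,int(u)-1:int(u)+2])).round(1))
E
python3 -m crank '[[[0.02,0.045,0],0,-1],[[0.02,0.045,0],0,-1],[[0.02,0.045,0],0,-1],[[0.02,0.045,0],0,-1],[[0.02,0.045,0],0,-1],[[0.02,0.045,0],0,-1],[[0.02,0.045,0],0,-1],[[0.02,0.045,0],0,-1]]' 40
```

```text
well [470.3 116.2  28.7]
enter [437.5  46.5  45.6]
power [496.  170.5  44.4]
clock: 1.95
ee_pos: [359.3, -230.8, 253.7]
ee_rot: [[0.948, 0.317, 0.001], [0.317, -0.948, -0.001], [0.001, 0.001, -1.0]]
force: [0.8, 0.1, 0.1]
grip_width: 0.001
```

```bash
python3 -m crank '[[[0.014,0.0435,-0.008],0,-1],[[0.014,0.0435,-0.008],0,-1],[[0.014,0.0435,-0.008],0,-1],[[0.014,0.0435,-0.008],0,-1],[[0.014,0.0435,-0.008],0,-1],[[0.014,0.0435,-0.008],0,-1],[[0.014,0.0435,-0.008],0,-1],[[0.013,0.0435,-0.008],0,-1]]' && python3 -m crank '[[[0,0,0],0,-1],[[0,0,0],0,-1]]'
python3 - <<'E'
from h import *
st=arm.observe();p,d=arm.capture('wrist')
print(st['ee_pos'],st['force'])
cv2.imwrite('pics/w1.png',p[:,:,::-1])
np.save('d.npy',d)
for q in('cal_key_top','well_mouth','enter_key_top','power_key_top'):
    for r in arm.boxes_of('wrist',q)[:2]:
        u,v=r['xy'][0]*640,r['xy'][1]*400
        print(q,round(r['score'],2),int(u),int(v),world('wrist',u,v,d[int(v),int(u)],st).round(1))
E
```

```text
clock: 2.75
ee_pos: [470.4, 117.5, 189.4]
ee_rot: [[0.948, 0.319, 0.001], [0.319, -0.948, -0.0], [0.001, 0.001, -1.0]]
force: [-0.2, -0.4, 1.5]
grip_width: -0.0
clock: 2.95
ee_pos: [469.6, 116.1, 189.0]
ee_rot: [[0.947, 0.321, -0.001], [0.321, -0.947, -0.001], [-0.001, 0.0, -1.0]]
force: [-0.3, 0.0, 0.5]
grip_width: -0.002
[469.6145395  116.14498367 189.04152356] [-0.34030272  0.04058994  0.53332866]
cal_key_top 0.75 317 184 [467.2 117.2  27.6]
well_mouth 0.58 408 119 [547.9  69.   52.1]
enter_key_top 0.9 377 246 [433.4  46.8  45.1]
power_key_top 0.68 264 141 [493.1 172.1  43.8]
```

View pics/w1.png

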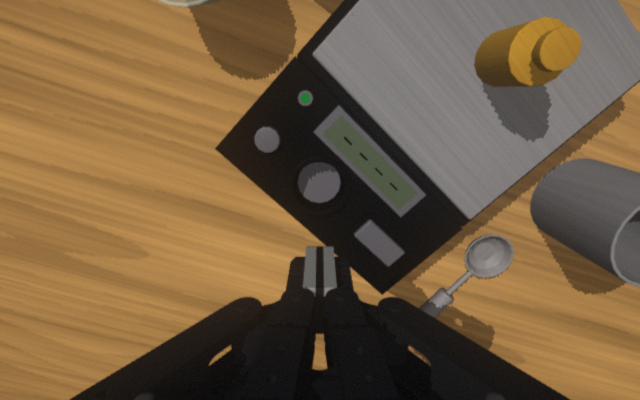

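The wrist view shows the well disc at (320,183), the bar at (379,243), the power key at (266,139), and the closed fingertips at (320,270). Both cameras put the well at about (468,117). I'll come down close and check once more.

```bash
python3 -m crank '[[[-0.001,0.001,-0.03],0,-1],[[0,0,-0.03],0,-1],[[0,0,-0.03],0,-1],[[0,0,-0.02],0,-1],[[0,0,0],0,-1],[[0,0,0],0,-1]]'
python3 - <<'E'
from h import *
st=arm.observe();p,d=arm.capture('wrist')
print(st['ee_pos'],st['force'])
cv2.imwrite('pics/w2.png',cv2.resize(p[100:350,170:470,::-1],None,fx=2.5,fy=2.5))
for q in('cal_key_top','enter_key_top','power_key_top'):
    for r in arm.boxes_of('wrist',q)[:1]:
        u,v=r['xy'][0]*640,r['xy'][1]*400
        print(q,round(r['score'],2),int(u),int(v),world('wrist',u,v,d[int(v),int(u)],st).round(1))
# disc-depth pixels around expected well
vv,uu=np.mgrid[100:350,170:470]
P=np.array([world('wrist',u,v,d[v,u],st) for u,v in zip(uu.ravel(),vv.ravel())])
m=(abs(P[:,2]-28)<4)&(np.hypot(P[:,0]-468,P[:,1]-117)<28)
Q=P[m]; print(m.sum(),Q.min(0),Q.max(0),cv2.minEnclosingCircle(Q[:,:2].astype(np.float32)))
E
```

```text
clock: 3.8
ee_pos: [469.0, 115.7, 79.7]
ee_rot: [[0.949, 0.317, -0.0], [0.317, -0.949, -0.0], [-0.0, 0.0, -1.0]]
force: [0.9, 0.7, 0.6]
grip_width: -0.001
[469.03024642 115.71094404  79.66142119] [0.94335161 0.71334886 0.60200594]
cal_key_top 0.64 317 231 [470.7 117.2  27.5]
enter_key_top 0.56 404 298 [454.   58.7  44.6]
power_key_top 0.81 233 173 [495.9 169.3  46. ]Traceback (most recent call last):
  File "<stdin>", line 11, in <module>
  File "h.py", line 4, in world
    c=arm.calibration(cam)
ValueError: time passes only in moves, steps and waits
```

View pics/w2.png

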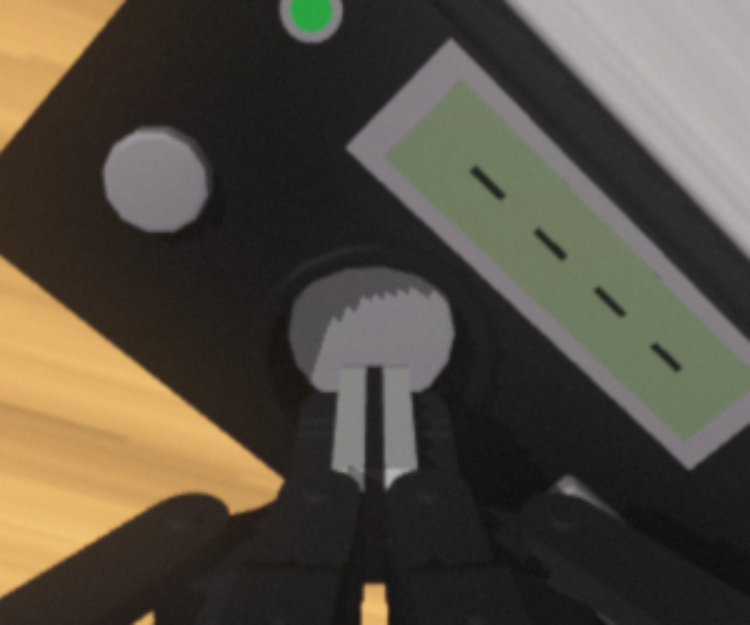

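The close view shows the closed fingertips centred across the well, which spans columns 289–455 of the crop. The offset of the power key puts the well at (470,115), and the TCP is at (469,115.7), so the fit is good and I'll go in.

```bash
python3 -m crank '[[[0.0005,0.0005,-0.008],0,-1],[[0,0,-0.008],0,-1],[[0,0,-0.006],0,-1],[[0,0,-0.004],0,-1],[[0,0,0],0,-1]]'; python3 -m crank '[[[0,0,-0.003],0,-1],[[0,0,-0.003],0,-1],[[0,0,0],0,-1]]'
```

```text
clock: 4.5
ee_pos: [468.4, 116.9, 52.2]
ee_rot: [[0.948, 0.318, -0.002], [0.318, -0.948, -0.0], [-0.002, -0.001, -1.0]]
force: [0.4, 0.8, -0.2]
grip_width: 0.0
clock: 4.8
ee_pos: [469.7, 117.0, 47.5]
ee_rot: [[0.948, 0.318, 0.0], [0.318, -0.948, 0.0], [0.0, 0.0, -1.0]]
force: [-0.2, -1.1, 3.3]
grip_width: 0.005
```

```bash
python3 -m crank '[[[0,0,-0.002],0,-1],[[0,0,-0.002],0,-1],[[0,0,0],0,-1]]'; python3 -m crank '[[[0,0,-0.001],0,-1],[[0,0,0],0,-1]]'
```

```text
clock: 5.1
ee_pos: [469.8, 117.0, 44.9]
ee_rot: [[0.948, 0.318, -0.001], [0.318, -0.948, -0.0], [-0.001, -0.0, -1.0]]
force: [-4.7, 0.2, 14.7]
grip_width: -0.001
clock: 5.3
ee_pos: [469.9, 117.1, 44.8]
ee_rot: [[0.948, 0.318, -0.001], [0.318, -0.948, -0.0], [-0.001, -0.0, -1.0]]
force: [-7.6, -1.9, 21.2]
grip_width: -0.001
```

```bash
Z='x'; python3 -m crank '[[[0,0,0.0005],0,-1],[[0,0,0],0,-1],[[0,0,0],0,-1],[[0,0,0],0,-1],[[0,0,0],0,-1],[[0,0,0],0,-1],[[0,0,0],0,-1],[[0,0,0],0,-1]]';for i in 1 2 3; do python3 -m crank '[[[0,0,0],0,-1],[[0,0,0],0,-1],[[0,0,0],0,-1],[[0,0,0],0,-1],[[0,0,0],0,-1],[[0,0,0],0,-1],[[0,0,0],0,-1],[[0,0,0],0,-1]]'; done
```

```text
clock: 6.1
ee_pos: [469.8, 117.1, 44.8]
ee_rot: [[0.948, 0.318, -0.001], [0.318, -0.948, -0.0], [-0.001, -0.0, -1.0]]
force: [-5.8, -1.3, 16.6]
grip_width: -0.001
clock: 6.9
ee_pos: [469.8, 117.1, 44.8]
ee_rot: [[0.948, 0.318, -0.001], [0.318, -0.948, -0.0], [-0.001, -0.0, -1.0]]
force: [-5.6, -0.7, 17.2]
grip_width: -0.001
clock: 7.7
ee_pos: [469.8, 117.0, 44.9]
ee_rot: [[0.948, 0.318, -0.001], [0.318, -0.948, -0.0], [-0.001, -0.0, -1.0]]
force: [-5.7, -1.3, 17.1]
grip_width: 0.001
clock: 8.5
ee_pos: [469.8, 117.1, 44.9]
ee_rot: [[0.948, 0.318, -0.001], [0.318, -0.948, -0.0], [-0.001, -0.0, -1.0]]
force: [-6.5, -1.3, 16.3]
grip_width: 0.003
```

Held down for more than 3 s at about 17 N against the stop. I'll retract straight up, move over the enter key and look again.

```bash
python3 -m crank '[[[0,0,0.005],0,-1],[[0,0,0.005],0,-1],[[0,0,0.01],0,-1],[[0,0,0.02],0,-1],[[0,0,0.03],0,-1],[[0,0,0.03],0,-1],[[0,0,0],0,-1],[[0,0,0],0,-1]]'
python3 - <<'E'
from h import *
st=arm.observe();p,d=arm.capture('wrist')
print(st['ee_pos'],st['force'])
cv2.imwrite('pics/w3.png',p[:,:,::-1])
for q in('cal_key_top','enter_key_top','power_key_top'):
    for r in arm.boxes_of('wrist',q)[:1]:
        u,v=r['xy'][0]*640,r['xy'][1]*400
        print(q,round(r['score'],2),int(u),int(v),world('wrist',u,v,d[int(v),int(u)],st).round(1))
E
```

```text
clock: 9.3
ee_pos: [469.9, 117.0, 143.6]
ee_rot: [[0.948, 0.318, 0.002], [0.318, -0.948, 0.0], [0.002, 0.0, -1.0]]
force: [0.3, 0.5, -0.1]
grip_width: -0.001
[469.89402388 117.00575901 143.60301006] [ 0.31160988  0.51339951 -0.11651417]
cal_key_top 0.66 318 200 [469.1 117.3  27.1]
enter_key_top 0.77 388 271 [436.6  48.5  45.8]
power_key_top 0.83 257 150 [496.3 170.7  45.1]
```

View pics/w3.png

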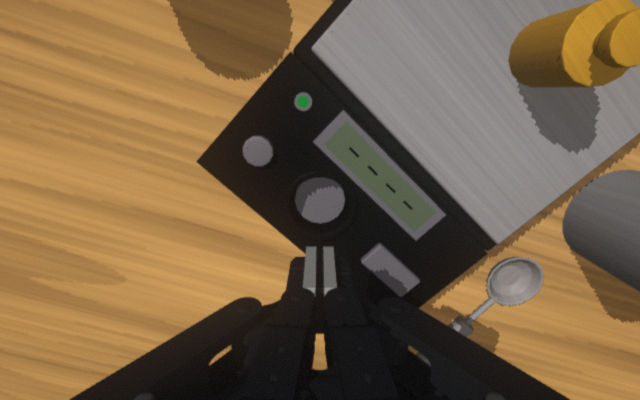

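The key came back up (its face reads about 27–28 mm). The scale hasn't moved and the bar is at (390,270), which is about world (437,47).

```bash
python3 -m crank '[[[-0.016,-0.035,0],0,-1],[[-0.017,-0.035,-0.01],0,-1],[[0,0,-0.03],0,-1],[[0,0,-0.02],0,-1],[[0,0,-0.01],0,-1],[[0,0,0],0,-1],[[0,0,0],0,-1]]'; python3 -m crank '[[[0,0,-0.004],0,-1],[[0,0,-0.003],0,-1],[[0,0,0],0,-1]]'
```

```text
clock: 10.2
ee_pos: [436.6, 47.1, 72.8]
ee_rot: [[0.948, 0.319, -0.0], [0.319, -0.948, 0.0], [-0.0, -0.0, -1.0]]
force: [0.5, -0.0, 0.3]
grip_width: -0.002
clock: 10.5
ee_pos: [437.4, 47.1, 66.4]
ee_rot: [[0.948, 0.318, 0.002], [0.318, -0.948, 0.0], [0.002, 0.001, -1.0]]
force: [0.7, 0.4, 1.3]
grip_width: 0.001
```

```bash
python3 -m crank '[[[0,0,-0.002],0,-1],[[0,0,0],0,-1]]'
```

```text
clock: 10.7
ee_pos: [437.4, 47.1, 64.4]
ee_rot: [[0.948, 0.318, 0.002], [0.318, -0.948, 0.0], [0.002, 0.001, -1.0]]
force: [0.7, 1.2, 2.3]
grip_width: -0.003
```

```bash
python3 -m crank '[[[0,0,-0.002],0,-1],[[0,0,-0.0015],0,-1],[[0,0,0],0,-1],[[0,0,0],0,-1]]'
```

```text
clock: 11.1
ee_pos: [437.5, 47.1, 62.8]
ee_rot: [[0.948, 0.318, 0.0], [0.318, -0.948, 0.0], [0.0, -0.0, -1.0]]
force: [-4.8, 1.1, 19.2]
grip_width: 0.0
```

Bottomed out at 19 N with the tips at 41 mm. I'll let go and check.

```bash
python3 -m crank '[[[0,0,0.005],0,-1],[[0,0,0.01],0,-1],[[0,0,0.02],0,-1],[[0,0,0.04],0,-1],[[0,0,0.04],0,-1],[[0,0,0],0,-1],[[0,0,0],0,-1],[[0,0,0],0,-1]]'
python3 - <<'E'
from h import *
st=arm.observe();p,d=arm.capture('wrist')
print(st['ee_pos'],st['force'])
cv2.imwrite('pics/w4.png',p[:,:,::-1])
for q in('cal_key_top','enter_key_top','power_key_top'):
    for r in arm.boxes_of('wrist',q)[:1]:
        u,v=r['xy'][0]*640,r['xy'][1]*400
        print(q,round(r['score'],2),int(u),int(v),world('wrist',u,v,d[int(v),int(u)],st).round(1))
E
```

```text
clock: 11.9
ee_pos: [434.8, 47.0, 173.7]
ee_rot: [[0.948, 0.318, -0.004], [0.318, -0.948, 0.0], [-0.003, -0.001, -1.0]]
force: [0.3, 0.2, 0.2]
grip_width: -0.001
[434.76610175  46.97407015 173.70254733] [0.33745835 0.22454633 0.18545921]
cal_key_top 0.61 251 122 [469.5 117.3  27.7]
enter_key_top 0.85 321 193 [435.1  45.   43.7]
power_key_top 0.84 182 68 [494.  170.9  45.3]
```

View pics/w4.png

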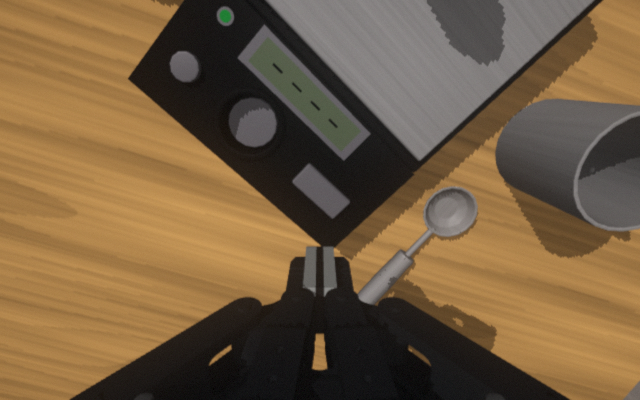

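The keys are up at (253,122), (321,191) and (184,66), and the scale, spoon and jug are where they were. I'm handing in.

```bash
python3 -c "
from station import arm
print(arm.sign_off())"
```

```text
the job is handed in; nothing more can be done
None
```

The calibration is done and handed in. With closed fingers I pressed the sunken calibration key against its stop and held it there for about 3.4 s at about 17 N (21 N peak). I then let it up, pressed the enter key to its stop (about 19 N, fingertips 41 mm above the table), and let go. The whole job took about 12 s of robot time.

**Last checks:**
- **Keys:** all three looked up in the last wrist picture. Their top faces read 27.7, 43.7 and 45.3 mm, against 28, 45 and 45 mm at rest. The enter key reads 1.3 mm low, which is within the 2 mm camera calibration, but these cameras can't confirm it to the 1 mm that is judged.
- **Scale:** the key positions stayed within about 3 mm of the earlier readings, which is within the measuring scatter, so I saw no shift.
- **Robot:** free of contact, with the wrist force near zero.
- **Spoon and jug:** the spoon and the visible part of the jug showed no sign of having moved.
- **Weight and glasses:** they were out of view in the last picture, apart from the weight's shadow. The arm never came near them, but I didn't check them again.

The only side load was 5 to 8 N on the fingertips during the presses, and it did not move the scale noticeably.

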